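# Clamp the ball mount and unhitch the trolley tongue

### The arm

A 6-joint arm with a two-finger parallel gripper is mounted at the origin on the work surface. World frame = base frame: x ahead of the robot, y to its left, z up, the work surface at z = 0. Lengths are in m, angles in rad, forces in N, time in s.
With the tool pointing down it reaches from about 0.275 to 0.975 m from the base axis. Payload 8.4 kg.
Tool frame: the origin (TCP) lies at the very end of the fingers, on their centre line; the grasp point (between the pads) lies 19 mm behind it (ctrl.grip_depth is the distance from the TCP to the grasp point, in m); z points along the fingers, y is the line along which they close (so a half turn about z gives the same grasp; the last joint's range is limited). The gripper opens to 92 mm and grips with 3 to 60 N. Pads are 20 mm wide; open, the fingers measure 128 mm over their backs; the gripper's body (75 mm by 189 mm) begins 69 mm behind the grasp point.
Start: joints at [-1.113, 0.353, 1.633, -0, 1.155, -0.002], TCP at [0.277, -0.56, 0.215] pointing down, gripper open.
Joint ranges: [-2.63, 2.63], [-0.92, 2.1], [0.06, 2.66], [-1.3, 4.44], [0, 2.69], [-3.02, 3.02]. Speed limits (rad/s): [2.22, 2.22, 2.79, 3.14, 3.14, 3.14].

### API

Orientations are given as a unit quaternion [w, x, y, z].
In Python, from bench import ctrl gives the robot as it stands.
- The arm moves only by the tool step_arm, never from a script. Its argument "deltas" is a list of rows, each a list of 7 numbers: the turn, a rotation vector about the tool's x, y, z each as a share of 30 degrees, from -1 to 1, then the shift along the tool's x, y, z each as a share of 50 cm, from -1 to 1, then the gripper's target within -1 to 1 (shut at 1, half-way at 0, fully open at -1). In form: [[wx, wy, wz, tx, ty, tz, hand], ...]. A call has 1 to 20 rows; each row is the pose to reach, as a shift and turn from the pose commanded when the call began, along the tool's axes at that moment; what a row does not reach only later rows make up. A row lasts 1/12 s, in which the tool goes at most 41.7 mm and 7.16 degrees, less where a joint would pass 70% of its speed; a pose out of reach is approached as far as the arm can. A call with a number of a shift or a turn outside -1 to 1 is refused whole. A call with a gripper value outside its range is refused whole. The fingers move at their own pace and stop on an object; "force" is the grip in N (left out, the last holds). Time passes only in rows, so rows that repeat a pose let the fingers close. It gives the time, the measured TCP pose, the force, the opening and the grip force at its end, in the units of the state.
- ctrl.get_state(): the state, without advancing time (a new reading comes with each control period).
- ctrl.get_image(name): name is "scene" or "top" or "wrist"; returns the picture (400x640x3 uint8, red, green, blue); there is no depth.
- ctrl.calibration(name): a dict with "K" (3x3 intrinsics, pixels), "R" (3x3) and "t" (3): a world point X has camera coordinates R X + t; the wrist camera has in their place "hand_eye" (4x4, takes a point from camera to tool coordinates, whose origin is the TCP and whose axes are the flange's). Camera axes: x right, y down, z forward; pixel columns grow to the right and rows downward; lengths in m; the calibration is good to about 2 mm. The wrist camera is an equidistant fisheye: a pixel r from the principal point sees the ray r / f radians off the axis. A picture is of the moment at which its call begins: read the wrist's pose just before it. calibration takes no time and is no camera call.
- ctrl.sign_off(): hands the job in; it is judged then, once.
The state is a dict: "clock": time; "joint_pos": joint angles; "dq": joint speeds; "joint_torque": joint torques, N m; "position": TCP position; "eef_rot": TCP orientation; "ft_force": force on the tool from outside, world axes, zero at the start; "ft_torque": the same for the moment, N m; "width": finger opening in m; "grasp_force": force on a finger pad.
Only numpy, scipy, OpenCV 4.12 (cv2) and the standard library are available. Lean on these libraries where they do the work, as an engineer would, in place of code of your own. Each camera call takes 0.05 s, during which the arm holds its last target. There are 200 camera calls.

### The job

Unhitch the bottle trolley's tongue on the service stand. First crank the vise shut (clockwise seen from the crank's end) until the crank comes up firm and the jaw grips the ball mount; then pull the coupler's spring latch sideways by its knob and, with the latch drawn, lift the tongue off the ball. Finish while still holding the tongue up and steady, the coupler about 90 mm above where it sat, the mount left upright and clamped, and leave the bottles, tools, jar and cup where they are.

Things in the scene. Friction and masses are not known exactly. Their poses are not given: they have to be found in the camera images.
- stand: Fixed service stand: steel base plate 110 x 390 mm with a grey machine vise (100 mm wide, up to 112 mm high) and a clevis post (181 mm high) at its far +y end. Origin at table level directly under the vise's middle and the ball. Its y axis runs from the crank (at -y) past the ball to the tongue's hinge (at +y); z is up. Place and yaw (up to 0.25 rad) vary.
- crank (a joint): Vise crank angle (rad), 0 = handle straight up, growing clockwise seen from the crank's end (looking along stand +y): handle 40*sin(q) mm to stand +x, 40*cos(q) mm above the screw. Starts at 0.4 to 2.2, stays where left, turns with about 5 N. The jaw meets the mount at about 7.4, then it stiffens (8 N more); 7.6 or more is firm; stop at 7.8; let go, it may ease back by 0.05.
- jaw (a joint): Travel (m) of the sliding jaw towards the mount, driven by the crank only: about 0.0019 x crank angle; clamped at about 0.0142.
- crank_handle (a point): Middle of the crank's free-spinning black handle, a level round sleeve 16 mm thick, 58 mm long along the stand's y axis, 40 mm off the screw. The crank arm begins 30 mm from this point on the +y side. It circles in the stand's x-z plane, from 130 down to 50 mm above the table. The point's own axes turn with the crank.
- crank_axis (a point): Point on the screw's axis (90 mm above the table) in the plane in which crank_handle circles, so the centre of its circle.
- mount: Steel ball mount, 0.9 kg, loose in the vise until clamped: shank 40 x 30 x 78 mm standing on the vise bed (40 mm above the table), then a collar, a 14 mm neck and a 40 mm ball, whose centre is 114 mm above the body's origin (centre of the shank's underside). z is up.
- tongue (a joint): Angle (rad) of the tongue about its horizontal hinge pin (along the stand's x axis): 0 = the coupler sits down on the ball, grows as the coupler end rises, up to 1.0. It falls back if let go.
- tongue_hinge (a point): Centre of the hinge pin, 154 mm above the table, at y = +210 mm of the stand. The tongue is a 38 mm wide dark steel bar from here to the coupler; it weighs 0.5 to 1 kg.
- coupler (a point): Centre of the coupler's socket, an inverted dark steel box 62 x 62 x 44 mm on the end of the tongue, 210 mm from the hinge (towards the stand's -y); at the ball's centre, 154 mm above the table, when hitched. Its flat top is 28 mm above this point.
- latch (a joint): Travel (m) of the latch along the stand's -x, out of the coupler: 0 = home, its bolt is under the ball and the tongue cannot be lifted; 0.014 or more clears the ball; the stop is at 0.018. A spring drives it home: 4 N at home, 10 N at the stop.
- latch_knob (a point): Grasp point on the latch's upright round knob, 40 mm to stand -x of the tongue's middle and 60 mm above the coupler point: stem 16 mm thick from 26 mm below this point to 20 mm above, then a head 24 mm wide, 9 mm high. The coupler's flat top is 32 mm below this point. Moves with latch and tongue; pinched across stand x it can tilt in the fingers as the tongue swings up.
- wrench: bystander: wrench lying beside the stand
- screwdriver: bystander: screwdriver lying beside the stand
- grease_jar: bystander: jar, 60 mm high
- bottle_left: bystander: capped amber bottle, 280 mm high
- bottle_right: bystander: capped amber bottle, 280 mm high
- cap_cup: bystander: steel cup, 70 mm high
- hammer: bystander: hammer lying on the table

How it is judged:
By the outcome, as a careful person would: the job done as asked, in the order asked, and still so for the second after the job is handed in, while the arm keeps its last pose, push and grip.
It also fails if it takes over 64 s, if anything falls off the work surface, if the arm or the gripper's body presses on something with over 40 N, if the wrist force passes 120 N, or if a joint passes its speed limit or range.

## Working session

There is one attempt and no reset: what is moved stays moved. The work goes in short steps, Python scripts to look and compute and a tool call to move; the robot and the scene stay as the last step left them, time stands still between calls to the robot, and variables do not carry over. Pictures are saved under pics/ and viewed, at most 10 in all, crops included, and the job is handed in when it is done.

Besides the shell and the picture viewer there is one more tool, called after "Call:" by a JSON object that holds its "method" and its "body". step_arm: Moves the arm, as the interface text tells. Its arguments: {"type":"object","properties":{"deltas":{"type":"array"},"force":{"type":"number"}},"required":["deltas"]}

```bash
mkdir -p pics; ls; python3 - <<'E'
from bench import ctrl
import cv2,numpy as np
for n in("scene","top"):
    cv2.imwrite(f"pics/{n}0.png",ctrl.get_image(n)[:,:,::-1])
    c=ctrl.calibration(n);print(n,np.round(c["K"],1).tolist(),np.round(c["R"],3).tolist(),np.round(c["t"],3).tolist())
print(ctrl.calibration("wrist"));print(ctrl.get_state(),ctrl.grip_depth)
E
```

```text
pics
scene [[519.8, 0.0, 316.6], [0.0, 519.8, 196.8], [0.0, 0.0, 1.0]] [[0.493, 0.87, 0.023], [0.499, -0.261, -0.826], [-0.713, 0.419, -0.563]] [-0.284, -0.105, 1.823]
top [[366.4, 0.0, 313.6], [0.0, 366.4, 199.5], [0.0, 0.0, 1.0]] [[0.044, -0.999, 0.0], [-0.971, -0.043, -0.237], [0.237, 0.01, -0.971]] [0.025, 0.534, 1.158]
{'K': array([[309.70691629,   0.        , 322.46391621],
       [  0.        , 309.70691629, 199.24249185],
       [  0.        ,   0.        ,   1.        ]]), 'hand_eye': array([[ 1.29248433e-04, -9.69504237e-01, -2.45074514e-01,
         6.82975129e-02],
       [ 9.99999220e-01,  4.29724659e-04, -1.17258845e-03,
         3.86400558e-05],
       [ 1.24214403e-03, -2.45074171e-01,  9.69503537e-01,
        -1.69455283e-01],
       [ 0.00000000e+00,  0.00000000e+00,  0.00000000e+00,
         1.00000000e+00]])}
{'clock': 0.1, 'joint_pos': array([-1.11339173e+00,  3.53532012e-01,  1.63400931e+00, -2.41274613e-05,
        1.15522193e+00, -2.39291924e-03]), 'dq': array([ 0.00029676, -0.00156457, -0.0033228 ,  0.0019668 , -0.00153886,
        0.0001799 ]), 'joint_torque': array([ 1.33969137e-03, -5.94901657e+01, -3.34930873e+01,  6.98379893e-02,
        1.83700409e-02, -6.92200388e-05]), 'position': array([ 0.27716489, -0.55971239,  0.21398964]), 'eef_rot': array([-5.67728030e-04,  9.73688193e-01,  2.27883655e-01, -1.42762898e-04]), 'ft_force': array([ 0.15598499, -0.81070532, -0.61435895]), 'ft_torque': array([-0.06013415,  0.04348785,  0.0054417 ]), 'grasp_force': 0.0, 'width': 0.09170555849791265} 0.0187
```

View pics/scene0.png

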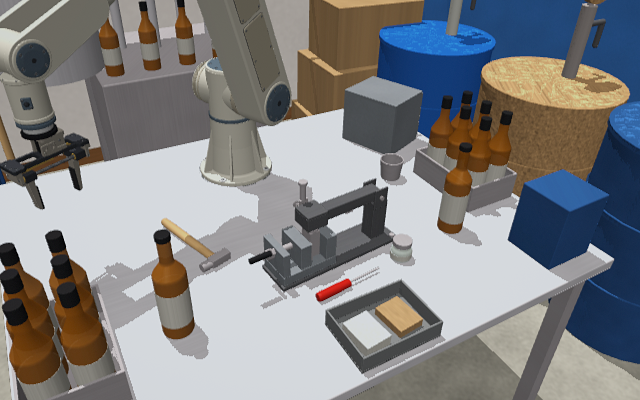

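View pics/top0.png

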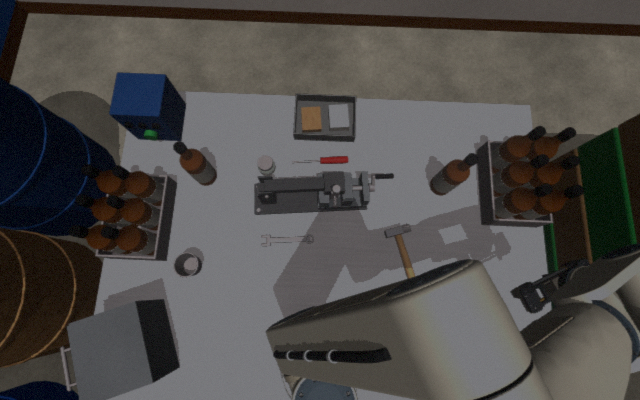

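The scene view shows the black handle at about (260,258) and the knob at (302,190). In the top view the handle is at (384,176) and the knob at (336,188), with the stand roughly along world y. I'll zoom in on both for precise pixels.

```bash
python3 - <<'E'
import cv2,numpy as np
a=cv2.imread("pics/scene0.png")[165:295,235:405]; b=cv2.imread("pics/top0.png")[155:225,245:405]
a=cv2.resize(a,None,fx=2.5,fy=2.5,interpolation=cv2.INTER_CUBIC) # 425x325
a=cv2.resize(cv2.imread("pics/scene0.png")[170:290,240:400],(640,480)[:2] if 0 else (400,300),interpolation=cv2.INTER_CUBIC)
b=cv2.resize(b,(800,350),interpolation=cv2.INTER_CUBIC)
top=np.zeros((250,800,3),np.uint8)
s=cv2.resize(cv2.imread("pics/scene0.png")[175:290,240:400],(800,575),interpolation=cv2.INTER_CUBIC)
cv2.imwrite("pics/cs.png",s);cv2.imwrite("pics/ct.png",b)
E
```

```text
(no output)
```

View pics/cs.png

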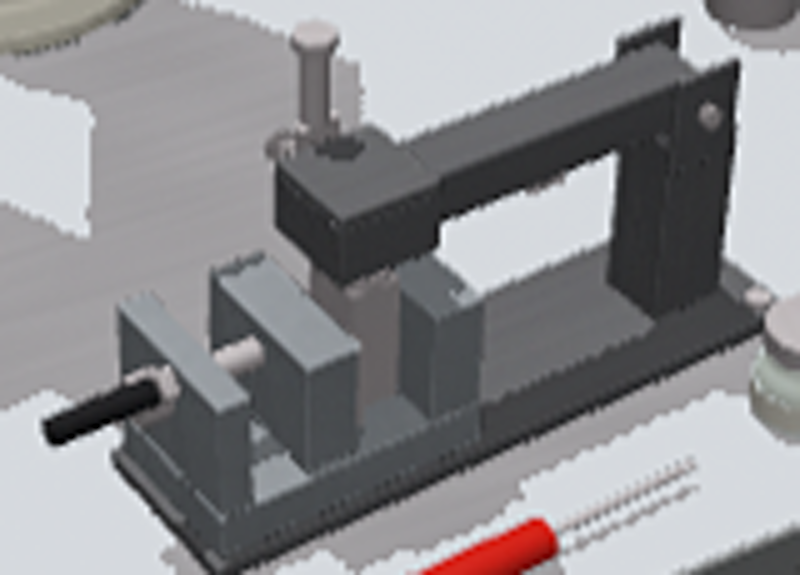

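View pics/ct.png

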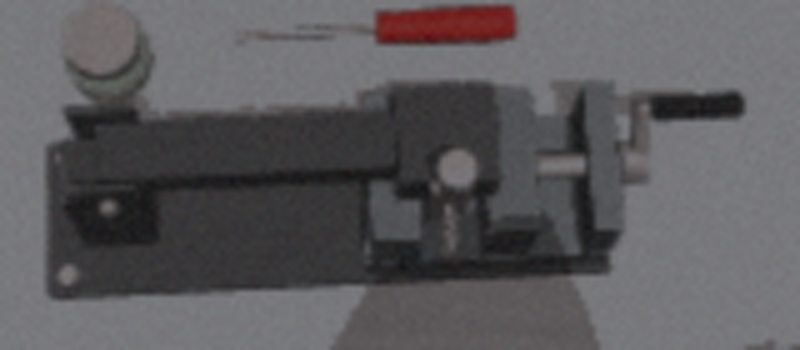

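```bash
cat > h.py <<'E'
from bench import ctrl
import numpy as np
from scipy.spatial.transform import Rotation as R
def proj(n,X):
    c=ctrl.calibration(n); p=c["K"]@(c["R"]@X+c["t"]); return p[:2]/p[2]
def rot(s=None):
    w,x,y,z=(s or ctrl.get_state())["eef_rot"]; return R.from_quat([x,y,z,w])
def goal(p,Rt,start=None):
    """rotvec/30deg and shift/0.5 m in current tool axes for TCP goal p, rotation Rt"""
    s=start or ctrl.get_state(); r=rot(s)
    return np.round((r.inv()*Rt).as_rotvec()/np.radians(30),3), np.round(r.inv().apply(np.array(p)-s["position"])/.5,4)
E
python3 - <<'E'
from h import *
from scipy.optimize import least_squares
S=lambda u,v:("scene",np.array([240+u/5,175+v/5])); T=lambda u,v:("top",np.array([245+u/5,155+v/5]))
def tri(a,b):
    f=lambda X:np.r_[proj(a[0],X)-a[1],proj(b[0],X)-b[1]]
    r=least_squares(f,[.7,0,.1]);return r.x.round(4),r.fun.round(1)
print("knob",tri(S(316,35),T(458,167)))
print("hfree",tri(S(52,430),T(743,104)));print("hin",tri(S(155,392),T(655,105)))
obs=[(S(316,35),'knob'),(T(458,167),'knob'),(S(52,430),'hf'),(T(743,104),'hf'),(S(155,392),'hi'),(T(655,105),'hi'),
(S(345,220),'c+-'),(S(277,170),'c--'),(S(440,180),'c++'),(T(390,85),'c++'),(T(497,95),'c+-')]
def model(p,k):
    X,Y,yaw,q,yc=p;s=dict(knob=(-.04,0,.243),hf=(.04*np.sin(q),yc-.029,.09+.04*np.cos(q)),hi=(.04*np.sin(q),yc+.029,.09+.04*np.cos(q))).get(k)
    if s is None: s=(.031*(1 if k[1]=='+' else -1),.031*(1 if k[2]=='+' else -1),.182)
    c,d=np.cos(yaw),np.sin(yaw);return np.array([X+c*s[0]-d*s[1],Y+d*s[0]+c*s[1],s[2]])
f=lambda p:np.concatenate([proj(o[0],model(p,k))-o[1] for o,k in obs])
r=least_squares(f,[.6,0,0,1,-.15],loss='soft_l1');print(r.x.round(4));print(r.fun.reshape(-1,2).round(1).tolist())
E
```

```text
knob (array([ 0.5252, -0.0172,  0.2402]), array([-0.3,  0. , -0.3, -0.2]))
hfree (array([ 0.6094, -0.2048,  0.1207]), array([-0.6, -0. , -0.7, -0.3]))
hin (array([ 0.6063, -0.1489,  0.1196]), array([-0.4,  0. , -0.5, -0.3]))
[ 0.5652 -0.0135  0.0975  0.7229 -0.1666]
[[-0.3, -0.9], [-0.2, -0.5], [-0.7, 0.6], [-0.5, -0.6], [-0.3, -0.6], [-0.8, 0.1], [-0.7, -0.2], [-0.9, -2.4], [0.7, -0.3], [0.5, -0.6], [-0.7, -3.6]]
```

Call:
{"method": "step_arm", "body": {"deltas": [[0, 0, -0.15, 0.07, -0.09, -0.02, -1], [0, 0, -0.35, 0.14, -0.18, -0.04, -1], [0, 0, -0.55, 0.21, -0.27, -0.06, -1], [0, 0, -0.75, 0.28, -0.36, -0.07, -1], [0, 0, -0.9, 0.35, -0.45, -0.07, -1], [0, 0, -1, 0.41, -0.53, -0.07, -1], [0, 0, -1, 0.45, -0.58, -0.07, -1], [0, 0, -1, 0.45, -0.58, -0.07, -1]]}}

```text
clock: 0.77
position: [0.3428, -0.2338, 0.2485]
eef_rot: [-0.0, 0.882, 0.472, 0.0]
ft_force: [0.8, 0.1, 0.6]
width: 0.0916
grasp_force: 0.0
```

```bash
python3 - <<'E'
from h import *
r=R.from_matrix(np.array([[-np.sin(.08),np.cos(.08),0],[np.cos(.08),np.sin(.08),0],[0,0,-1]]))
s=ctrl.get_state();print(s["position"],s["clock"],s["joint_pos"].round(2),goal([.608,-.15,.23],r))
E
```

```text
[ 0.34280926 -0.23381294  0.24846211] 0.7667 [-0.6  -0.02  2.01  0.    1.15 -0.01] (array([ 0.   , -0.   , -1.275]), array([0.4335, 0.3485, 0.037 ]))
```

Call:
{"method": "step_arm", "body": {"deltas": [[0, 0, 0, 0, 0, 0, -1], [0, 0, -0.2, 0.08, 0.06, 0, -1], [0, 0, -0.4, 0.16, 0.12, 0.01, -1], [0, 0, -0.6, 0.24, 0.18, 0.02, -1], [0, 0, -0.8, 0.32, 0.25, 0.03, -1], [0, 0, -1, 0.38, 0.32, 0.04, -1], [0, 0, -1, 0.38, 0.37, 0.04, -1], [0, 0, -1, 0.38, 0.37, 0.04, -1], [0, 0, -1, 0.38, 0.37, 0.04, -1]]}}

```text
clock: 1.52
position: [0.606, -0.1801, 0.227]
eef_rot: [0.0, 0.729, 0.685, 0.0]
ft_force: [-0.8, 0.1, -0.5]
width: 0.0917
grasp_force: 0.0
```

```bash
python3 - <<'E'
from h import *
r=R.from_matrix(np.array([[-np.sin(.08),np.cos(.08),0],[np.cos(.08),np.sin(.08),0],[0,0,-1]]))
s=ctrl.get_state();print(s["position"],s["clock"],s["joint_pos"].round(2),goal([.608,-.177,.22],r))
import cv2;np.save("s1.npy",np.r_[s["position"],s["eef_rot"]]);cv2.imwrite("pics/w1.png",ctrl.get_image("wrist")[:,:,::-1])
E
```

```text
[ 0.60595921 -0.18010689  0.22704696] 1.5167 [-0.29  0.35  1.6   0.    1.18 -0.23] (array([ 0.001, -0.   , -0.272]), array([0.0065, 0.0037, 0.0141]))
```

View pics/w1.png

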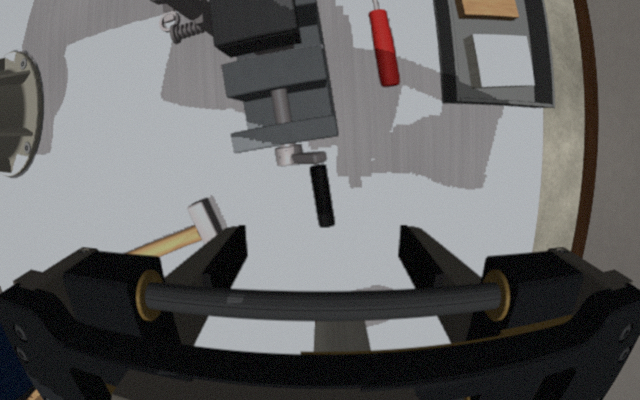

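The wrist view shows the handle from (318,167) to (327,225), the screw hub at about (285,155), and the bar vise up-left of them. I'll refine the fit with this view.

```bash
cat >> h.py <<'E'
def wproj(p,q,X):
    c=ctrl.calibration("wrist"); w,x,y,z=q
    Xt=R.from_quat([x,y,z,w]).inv().apply(np.array(X)-p); H=c["hand_eye"]; Xc=H[:3,:3].T@(Xt-H[:3,3])
    th=np.arctan2(np.hypot(*Xc[:2]),Xc[2]); d=Xc[:2]/np.hypot(*Xc[:2]); return c["K"][:2,2]+c["K"][0,0]*th*d
E
python3 - <<'E'
from h import *
from scipy.optimize import least_squares
a=np.load("s1.npy")
S=lambda u,v:("scene",np.array([240+u/5,175+v/5])); T=lambda u,v:("top",np.array([245+u/5,155+v/5])); W=lambda u,v:("w",np.array([u,v]))
P=lambda n,X: wproj(a[:3],a[3:],X) if n=="w" else proj(n,X)
def tri(*o):
    r=least_squares(lambda X:np.concatenate([P(b[0],X)-b[1] for b in o]),[.6,-.1,.1]);return r.x.round(4),r.fun.round(1)
print("hfree",tri(S(52,430),T(743,104),W(327,225)));print("hin",tri(S(155,392),T(655,105),W(318,167)))
obs=[(S(316,35),'knob'),(T(458,167),'knob'),(S(52,430),'hf'),(T(743,104),'hf'),(W(327,225),'hf'),(S(155,392),'hi'),(T(655,105),'hi'),(W(318.,167),'hi'),
(S(345,220),'c+-'),(S(440,180),'c++'),(T(390,85),'c++')]
def model(p,k):
    X,Y,yaw,q,yc=p;s=dict(knob=(-.04,0,.243),hf=(.04*np.sin(q),yc-.029,.09+.04*np.cos(q)),hi=(.04*np.sin(q),yc+.029,.09+.04*np.cos(q))).get(k)
    if s is None: s=(.031*(1 if k[1]=='+' else -1),.031*(1 if k[2]=='+' else -1),.182)
    c,d=np.cos(yaw),np.sin(yaw);return np.array([X+c*s[0]-d*s[1],Y+d*s[0]+c*s[1],s[2]])
f=lambda p:np.concatenate([P(o[0],model(p,k))-o[1] for o,k in obs])
r=least_squares(f,[.6,0,0,1,-.15],loss='soft_l1');print(r.x.round(4));print([(k,*v) for (o,k),v in zip(obs,r.fun.reshape(-1,2).round(1).tolist())])
p=r.x;print("handle",(model(p,'hf')+model(p,'hi'))/2)
yw=p[2];Rt=R.from_matrix(np.array([[-np.sin(yw),np.cos(yw),0],[np.cos(yw),np.sin(yw),0],[0,0,-1]]))
print(goal((model(p,'hf')+model(p,'hi'))/2,Rt))
E
```

```text
hfree (array([ 0.6085, -0.2058,  0.1213]), array([-1.2, -0.3, -0.4, -0.1,  0.2, -0.3]))
hin (array([ 0.6038, -0.1507,  0.1196]), array([-1.6, -0.4,  0. ,  0.5,  0.4, -0.5]))
[ 0.5648 -0.0133  0.0877  0.7297 -0.1679]
[('knob', -0.2, -1.0), ('knob', -0.4, -0.4), ('hf', -1.6, 0.4), ('hf', -0.1, -0.0), ('hf', 0.4, 0.6), ('hi', -1.1, -0.7), ('hi', -0.4, 0.5), ('hi', 0.0, -2.0), ('c+-', -0.9, -0.3), ('c++', 0.6, -0.3), ('c++', 0.5, -0.5)]
handle [ 0.60608019 -0.17823096  0.11981606]
(array([-0.003, -0.001, -0.288]), array([0.0039, 0.0052, 0.2145]))
```

Call:
{"method": "step_arm", "body": {"deltas": [[0, 0, -0.15, 0, 0, 0.02, -1], [0, 0, -0.288, -0.006, 0.005, 0.08, -1], [0, 0, -0.288, -0.012, 0.005, 0.14, -1], [0, 0, -0.288, -0.012, 0.005, 0.2, -1], [0, 0, -0.288, -0.012, 0.005, 0.24, -1], [0, 0, -0.288, -0.012, 0.005, 0.252, -1], [0, 0, -0.288, -0.012, 0.005, 0.252, -1]]}}

```text
clock: 2.15
position: [0.6023, -0.1862, 0.1011]
eef_rot: [-0.002, 0.676, 0.737, -0.001]
ft_force: [0.4, 0.3, -0.0]
width: 0.0919
grasp_force: 0.0
```

Call:
{"method": "step_arm", "body": {"deltas": [[0, 0, 0, 0, 0, 0, 1], [0, 0, 0, 0, 0, 0, 1], [0, 0, 0, 0, 0, 0, 1], [0, 0, 0, 0, 0, 0, 1], [0, 0, 0, 0, 0, 0, 1], [0, 0, 0, 0, 0, 0, 1], [0, 0, 0, 0, 0, 0, 1], [0, 0, 0, 0, 0, 0, 1]], "force": 25}}

```text
clock: 2.82
position: [0.6046, -0.1862, 0.1026]
eef_rot: [0.0, 0.676, 0.737, 0.0]
ft_force: [-0.1, -0.3, -0.1]
width: 0.0407
grasp_force: 0.0
```

```bash
python3 - <<'E'
from h import *
s=ctrl.get_state();print(s["position"],s["clock"],s["eef_rot"],s["ft_force"],s["ft_torque"],s["width"],s["grasp_force"])
c,d=np.cos(.088),np.sin(.088)
ex=np.array([c,d,0]);print("rel stand",(s["position"]-[.5648,-.0133,0])@ex)
import cv2;cv2.imwrite("pics/w2.png",ctrl.get_image("wrist")[:,:,::-1])
E
```

```text
[ 0.60455242 -0.18622091  0.10257747] 2.8167 [2.26018670e-05 6.75667572e-01 7.37206438e-01 1.24636589e-05] [-0.12292646 -0.2508657  -0.10539514] [-0.02844493 -0.09164314  0.01430268] 0.04067080596688585 0.0
rel stand 0.024401191956943288
```

View pics/w2.png

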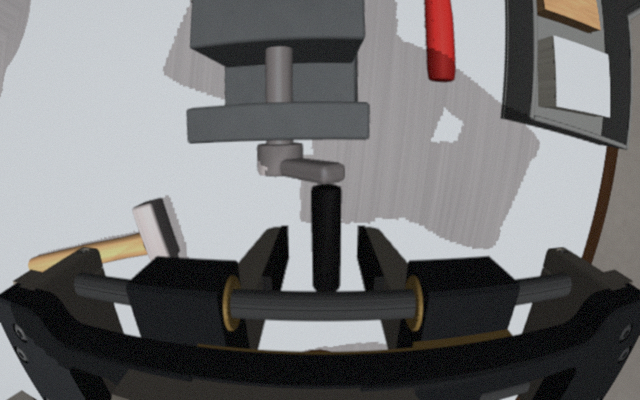

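The handle sits centred between the closing fingers at (326,235), aligned with the image, so the yaw is good. The hub is at (280,158).

Call:
{"method": "step_arm", "body": {"deltas": [[0, 0, 0, 0, 0, 0, 1], [0, 0, 0, 0, 0, 0, 1], [0, 0, 0, 0, 0, 0, 1], [0, 0, 0, 0, 0, 0, 1], [0, 0, 0, 0, 0, 0, 1], [0, 0, 0, 0, 0, 0, 1], [0, 0, 0, 0, 0, 0, 1]], "force": 25}}

```text
clock: 3.45
position: [0.6056, -0.1864, 0.1029]
eef_rot: [0.001, 0.676, 0.737, 0.001]
ft_force: [6.1, 0.0, -0.0]
width: 0.0152
grasp_force: 25.0
```

```bash
python3 - <<'E'
from h import *
s=ctrl.get_state();print(s["position"],s["clock"],s["eef_rot"],s["ft_force"],s["width"],s["grasp_force"])
c,d=np.cos(.088),np.sin(.088)
x=(s["position"]-[.5648,-.0133,0])@[c,d,0]; z=s["position"][2]+.0187-.09
q0=np.arctan2(x,z);print(x,z,q0,np.hypot(x,z))
q0=np.arctan2(x,np.sqrt(.04**2-x*x)); print(q0)
for k in range(1,21):
    q=q0+.1*k; print(k,np.round([(.04*(np.sin(q)-np.sin(q0)))/.5,-(.04*(np.cos(q)-np.cos(q0)))/.5],4).tolist(),end=' ')
E
```

```text
[ 0.60560039 -0.18635673  0.10286727] 3.45 [8.72896240e-04 6.75719300e-01 7.37158269e-01 5.93421677e-04] [ 6.06141672  0.02178952 -0.02475081] 0.015166395938484983 24.998356997966766
0.025433173322286572 0.03156726745208158 0.6781958737806204 0.040538113913115376
0.6890825477762739
1 [0.0059, 0.0054] 2 [0.0113, 0.0113] 3 [0.016, 0.0178] 4 [0.02, 0.0247] 5 [0.0234, 0.0319] 6 [0.026, 0.0395] 7 [0.0278, 0.0473] 8 [0.0289, 0.0552] 9 [0.0291, 0.0632] 10 [0.0286, 0.0712] 11 [0.0272, 0.0791] 12 [0.0251, 0.0868] 13 [0.0222, 0.0942] 14 [0.0186, 0.1014] 15 [0.0143, 0.1081] 16 [0.0094, 0.1144] 17 [0.0038, 0.1201] 18 [-0.0023, 0.1253] 19 [-0.0089, 0.1298] 20 [-0.0159, 0.1337]
```

Call:
{"method": "step_arm", "body": {"deltas": [[0, 0, 0, 0, 0.0059, 0.0054, 1], [0, 0, 0, 0, 0.0113, 0.0113, 1], [0, 0, 0, 0, 0.016, 0.0178, 1], [0, 0, 0, 0, 0.02, 0.0247, 1], [0, 0, 0, 0, 0.0234, 0.0319, 1], [0, 0, 0, 0, 0.026, 0.0395, 1], [0, 0, 0, 0, 0.0278, 0.0473, 1], [0, 0, 0, 0, 0.0289, 0.0552, 1], [0, 0, 0, 0, 0.0291, 0.0632, 1], [0, 0, 0, 0, 0.0286, 0.0712, 1], [0, 0, 0, 0, 0.0272, 0.0791, 1], [0, 0, 0, 0, 0.0251, 0.0868, 1], [0, 0, 0, 0, 0.0222, 0.0942, 1], [0, 0, 0, 0, 0.0186, 0.1014, 1], [0, 0, 0, 0, 0.0143, 0.1081, 1], [0, 0, 0, 0, 0.0094, 0.1144, 1], [0, 0, 0, 0, 0.0038, 0.1201, 1], [0, 0, 0, 0, -0.0023, 0.1253, 1], [0, 0, 0, 0, -0.0089, 0.1298, 1], [0, 0, 0, 0, -0.0159, 0.1337, 1]], "force": 30}}

```text
clock: 5.12
position: [0.5963, -0.187, 0.0359]
eef_rot: [-0.0, 0.676, 0.737, 0.0]
ft_force: [-1.8, 2.0, 12.8]
width: 0.015
grasp_force: 30.0
```

```bash
python3 - <<'E'
from h import *
s=ctrl.get_state();print(s["position"],s["clock"],s["eef_rot"],s["ft_force"],s["width"],s["grasp_force"])
c,d=np.cos(.088),np.sin(.088)
x=(s["position"]-[.5648,-.0133,0])@[c,d,0]; y=(s["position"]-[.5648,-.0133,0])@[-d,c,0];z=s["position"][2]+.0187-.09
print(x,y,z,np.arctan2(x,z),np.hypot(x,z))
q0=2.689
for k in range(1,21):
    q=q0+.15*k; print([0,0,0,0]+np.round([(.04*(np.sin(q)-np.sin(q0)))/.5,-(.04*(np.cos(q)-np.cos(q0)))/.5],4).tolist()+[1],end=',')
E
```

```text
[ 0.59633141 -0.18695469  0.03593211] 5.1167 [-3.87613951e-05  6.75737389e-01  7.37142441e-01  4.00365635e-05] [-1.80300615  1.97401231 12.79547175] 0.015029011687410599 30.017253756523132
0.016147506968280583 -0.17575391915585217 -0.03536789178537801 2.7132981892068018 0.038879683005817824
[0, 0, 0, 0, -0.0111, 0.0044, 1],[0, 0, 0, 0, -0.0228, 0.0071, 1],[0, 0, 0, 0, -0.0348, 0.0081, 1],[0, 0, 0, 0, -0.0467, 0.0072, 1],[0, 0, 0, 0, -0.0584, 0.0045, 1],[0, 0, 0, 0, -0.0696, 0.0002, 1],[0, 0, 0, 0, -0.08, -0.0058, 1],[0, 0, 0, 0, -0.0894, -0.0133, 1],[0, 0, 0, 0, -0.0975, -0.0221, 1],[0, 0, 0, 0, -0.1043, -0.032, 1],[0, 0, 0, 0, -0.1095, -0.0428, 1],[0, 0, 0, 0, -0.113, -0.0542, 1],[0, 0, 0, 0, -0.1148, -0.0661, 1],[0, 0, 0, 0, -0.1147, -0.0781, 1],[0, 0, 0, 0, -0.1129, -0.0899, 1],[0, 0, 0, 0, -0.1094, -0.1014, 1],[0, 0, 0, 0, -0.1041, -0.1122, 1],[0, 0, 0, 0, -0.0974, -0.122, 1],[0, 0, 0, 0, -0.0892, -0.1308, 1],[0, 0, 0, 0, -0.0798, -0.1382, 1],
```

Call:
{"method": "step_arm", "body": {"deltas": [[0, 0, 0, 0, -0.0111, 0.003, 1], [0, 0, 0, 0, -0.0228, 0.005, 1], [0, 0, 0, 0, -0.0348, 0.006, 1], [0, 0, 0, 0, -0.0467, 0.005, 1], [0, 0, 0, 0, -0.0584, 0.0025, 1], [0, 0, 0, 0, -0.0696, -0.0018, 1], [0, 0, 0, 0, -0.08, -0.0078, 1], [0, 0, 0, 0, -0.0894, -0.0153, 1], [0, 0, 0, 0, -0.0975, -0.0241, 1], [0, 0, 0, 0, -0.1043, -0.034, 1], [0, 0, 0, 0, -0.1095, -0.0448, 1], [0, 0, 0, 0, -0.113, -0.0562, 1], [0, 0, 0, 0, -0.1148, -0.0681, 1], [0, 0, 0, 0, -0.1147, -0.0801, 1], [0, 0, 0, 0, -0.1129, -0.0919, 1], [0, 0, 0, 0, -0.1094, -0.1034, 1], [0, 0, 0, 0, -0.1041, -0.1142, 1], [0, 0, 0, 0, -0.0974, -0.124, 1], [0, 0, 0, 0, -0.0892, -0.1328, 1], [0, 0, 0, 0, -0.0798, -0.1402, 1]]}}

```text
clock: 6.78
position: [0.5557, -0.1906, 0.1055]
eef_rot: [-0.001, 0.676, 0.737, -0.001]
ft_force: [-2.5, -4.1, -6.4]
width: 0.0148
grasp_force: 30.0
```

```bash
python3 - <<'E'
from h import *
s=ctrl.get_state();print(s["position"],s["clock"],s["eef_rot"],s["ft_force"],s["width"],s["grasp_force"])
c,d=np.cos(.088),np.sin(.088)
x=(s["position"]-[.5648,-.0133,0])@[c,d,0]; y=(s["position"]-[.5648,-.0133,0])@[-d,c,0];z=s["position"][2]+.0187-.09
print(x,y,z,np.arctan2(x,z),np.hypot(x,z))
q0=5.689
for k in range(1,15):
    q=q0+.1*k; print([0,0,0,0]+np.round([(.04*(np.sin(q)-np.sin(q0)))/.5,-(.04*(np.cos(q)-np.cos(q0)))/.5],4).tolist()+[1],end=',')
E
```

```text
[ 0.55573537 -0.19059271  0.10547995] 6.7833 [-0.00104909  0.67558151  0.73728386 -0.00101863] [-2.52983133 -4.10197896 -6.35146925] 0.014815840671614088 30.015199184417725
-0.024611181662462085 -0.1758100201546767 0.034179947251973375 -0.6240542599343988 0.04211863075849442
[0, 0, 0, 0, 0.0068, -0.0041, 1],[0, 0, 0, 0, 0.0141, -0.0076, 1],[0, 0, 0, 0, 0.0216, -0.0103, 1],[0, 0, 0, 0, 0.0293, -0.0122, 1],[0, 0, 0, 0, 0.0373, -0.0134, 1],[0, 0, 0, 0, 0.0453, -0.0137, 1],[0, 0, 0, 0, 0.0532, -0.0133, 1],[0, 0, 0, 0, 0.0611, -0.012, 1],[0, 0, 0, 0, 0.0689, -0.01, 1],[0, 0, 0, 0, 0.0764, -0.0072, 1],[0, 0, 0, 0, 0.0835, -0.0037, 1],[0, 0, 0, 0, 0.0903, 0.0005, 1],[0, 0, 0, 0, 0.0967, 0.0054, 1],[0, 0, 0, 0, 0.1025, 0.0109, 1],
```

Call:
{"method": "step_arm", "body": {"deltas": [[0, 0, 0, 0, 0.0068, -0.0041, 1], [0, 0, 0, 0, 0.0141, -0.0076, 1], [0, 0, 0, 0, 0.0216, -0.0103, 1], [0, 0, 0, 0, 0.0293, -0.0122, 1], [0, 0, 0, 0, 0.0373, -0.0134, 1], [0, 0, 0, 0, 0.0453, -0.0137, 1], [0, 0, 0, 0, 0.0532, -0.0133, 1], [0, 0, 0, 0, 0.0611, -0.012, 1], [0, 0, 0, 0, 0.0689, -0.01, 1], [0, 0, 0, 0, 0.0764, -0.0072, 1], [0, 0, 0, 0, 0.0835, -0.0037, 1], [0, 0, 0, 0, 0.0903, 0.0005, 1], [0, 0, 0, 0, 0.0967, 0.0054, 1], [0, 0, 0, 0, 0.1025, 0.0109, 1], [0, 0, 0, 0, 0.1025, 0.0109, 1]]}}

```text
clock: 8.03
position: [0.6089, -0.1859, 0.0999]
eef_rot: [0.0, 0.676, 0.737, 0.0]
ft_force: [1.1, -2.6, 0.3]
width: 0.0153
grasp_force: 30.0
```

```bash
cat > c.py <<'E'
from h import *
s=ctrl.get_state();print(s["position"],s["clock"],s["ft_force"],s["width"],s["grasp_force"])
c,d=np.cos(.088),np.sin(.088)
x=(s["position"]-[.5648,-.0133,0])@[c,d,0]+.0007;z=s["position"][2]+.0187-.0914
q=np.arctan2(x,z)+2*np.pi;f=s["ft_force"];fx=f@[c,d,0]
print("q",q,"r",np.hypot(x,z),"resist",-(fx*np.cos(q)-f[2]*np.sin(q)),"radial",fx*np.sin(q)+f[2]*np.cos(q))
E
python3 - <<'E'
from c import *
q0=7.089
for k in range(1,15):
    q=q0+.06*k; print([0,0,0,0]+np.round([(.04*(np.sin(q)-np.sin(q0)))/.5,-(.04*(np.cos(q)-np.cos(q0)))/.5],4).tolist()+[1],end=',')
E
```

```text
[ 0.60886076 -0.18588935  0.09990077] 8.0333 [ 1.08879569 -2.60627787  0.31282656] 0.015338507391185112 30.010894238948822
q 7.107791902716607 r 0.04006914237229615 resist -0.35106780525215553 radial 0.8405573577680565
[0, 0, 0, 0, 0.0032, 0.0036, 1],[0, 0, 0, 0, 0.0062, 0.0073, 1],[0, 0, 0, 0, 0.009, 0.0112, 1],[0, 0, 0, 0, 0.0115, 0.0153, 1],[0, 0, 0, 0, 0.0138, 0.0195, 1],[0, 0, 0, 0, 0.0158, 0.0239, 1],[0, 0, 0, 0, 0.0176, 0.0283, 1],[0, 0, 0, 0, 0.0191, 0.0329, 1],[0, 0, 0, 0, 0.0203, 0.0376, 1],[0, 0, 0, 0, 0.0212, 0.0423, 1],[0, 0, 0, 0, 0.0218, 0.047, 1],[0, 0, 0, 0, 0.0222, 0.0518, 1],[0, 0, 0, 0, 0.0223, 0.0566, 1],[0, 0, 0, 0, 0.0221, 0.0614, 1],
```

Call:
{"method": "step_arm", "body": {"deltas": [[0, 0, 0, 0, 0.0032, 0.0036, 1], [0, 0, 0, 0, 0.0062, 0.0073, 1], [0, 0, 0, 0, 0.009, 0.0112, 1], [0, 0, 0, 0, 0.0115, 0.0153, 1], [0, 0, 0, 0, 0.0138, 0.0195, 1], [0, 0, 0, 0, 0.0158, 0.0239, 1], [0, 0, 0, 0, 0.0176, 0.0283, 1], [0, 0, 0, 0, 0.0191, 0.0329, 1], [0, 0, 0, 0, 0.0203, 0.0376, 1], [0, 0, 0, 0, 0.0212, 0.0423, 1], [0, 0, 0, 0, 0.0212, 0.0423, 1]]}}

```text
clock: 8.95
position: [0.6188, -0.185, 0.0795]
eef_rot: [0.0, 0.676, 0.737, 0.0]
ft_force: [-1.8, -0.4, 9.7]
width: 0.0152
grasp_force: 30.0
```

```bash
python3 c.py
```

```text
[ 0.61877924 -0.1850119   0.07952217] 8.95 [-1.76768998 -0.35477197  9.68640866] 0.01515181175157201 30.024195313453674
q 7.682441465990492 r 0.03996579511458776 resist 9.850141170728893 radial -0.11225693098462064
```

Call:
{"method": "step_arm", "body": {"deltas": [[0, 0, 0, 0, 0.0004, 0.003, 1], [0, 0, 0, 0, 0.0007, 0.006, 1], [0, 0, 0, 0, 0.0007, 0.007, 1], [0, 0, 0, 0, 0.0007, 0.007, 1]]}}

```text
clock: 9.28
position: [0.6192, -0.185, 0.0768]
eef_rot: [0.0, 0.676, 0.737, 0.0]
ft_force: [-4.4, -1.4, 15.8]
width: 0.0148
grasp_force: 30.0
```

```bash
python3 c.py
```

```text
[ 0.6192168  -0.18495617  0.07677012] 9.2833 [-4.4408992  -1.41308834 15.78504642] 0.014827375311788965 30.032963454723358
q 7.752122478284296 r 0.04002744515162943 resist 16.165675273531072 radial -2.919261322873191
```

Call:
{"method": "step_arm", "body": {"deltas": [[0, 0, 0, 0, 0, -0.004, 0.2], [0, 0, 0, 0, 0, -0.004, 0.2], [0, 0, 0, 0, 0, -0.004, 0.2], [0, 0, 0, 0, 0, -0.004, 0.1], [0, 0, 0, 0, 0, -0.004, 0], [0, 0, 0, 0, 0, -0.03, -0.3], [0, 0, 0, 0, 0, -0.09, -0.5], [0, 0, 0, 0, 0, -0.16, -0.5], [0, 0, 0, 0, 0, -0.24, -0.5], [0, 0, 0, 0, 0, -0.32, -0.5], [0, 0, 0, 0, 0, -0.4, -0.5], [0, 0, 0, 0.04, -0.02, -0.45, -0.5], [0, 0, 0, 0.1, -0.05, -0.45, -0.5], [0, 0, 0, 0.17, -0.08, -0.45, -0.5], [0, 0, 0, 0.24, -0.11, -0.45, -0.5], [0, 0, 0, 0.3, -0.14, -0.45, -0.5], [0, 0, 0, 0.34, -0.16, -0.45, -0.5], [0, 0, 0, 0.35, -0.16, -0.45, -0.5], [0, 0, 0, 0.35, -0.16, -0.45, -0.5]]}}

```text
clock: 10.87
position: [0.5238, -0.0166, 0.3017]
eef_rot: [0.001, 0.675, 0.738, 0.001]
ft_force: [-0.5, -0.9, -0.2]
width: 0.0689
grasp_force: 0.0
```

```bash
python3 - <<'E'
from h import *
s=ctrl.get_state();print(s["position"],s["eef_rot"],s["clock"],s["ft_force"],s["width"])
import cv2;im=ctrl.get_image("wrist")[:,:,::-1];cv2.imwrite("pics/w3.png",im)
for h in(.034+.180,.243): print(wproj(s["position"],s["eef_rot"],[.525,-.0168,h]).round(1))
cv2.imwrite("pics/w3b.png",np.vstack([im,cv2.resize(ctrl.get_image("scene")[175:300,240:400,::-1],(640,200)[:2])]) if 0 else im)
cv2.imwrite("pics/s3.png",ctrl.get_image("scene")[:,:,::-1])
E
```

```text
[ 0.52382007 -0.01657787  0.30174356] [5.43420562e-04 6.74934734e-01 7.37877055e-01 5.11344431e-04] 10.8667 [-0.50070802 -0.9363381  -0.24798489] 0.06893105124125745
[324.1 203.8]
[324.3 213.6]
```

View pics/w3.png

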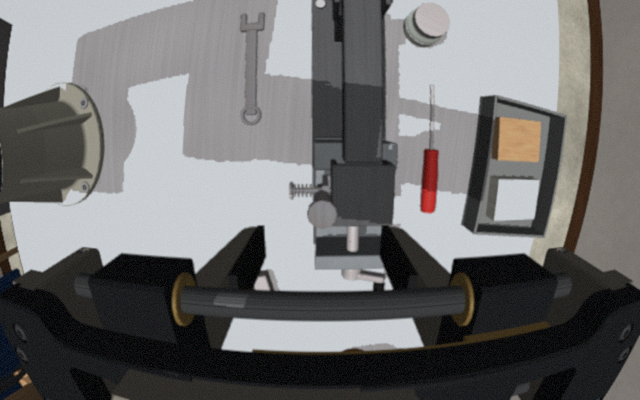

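The wrist view shows the knob head at (322,213), within 2 px of prediction, with the fingers straddling it. The crank arm is horizontal toward +x. I'll descend and pinch.

Call:
{"method": "step_arm", "body": {"deltas": [[0, 0, 0, 0, 0, 0.03, -0.5], [0, 0, 0, 0, 0, 0.08, -0.5], [0, 0, 0, 0, 0, 0.13, -0.5], [0, 0, 0, 0, 0, 0.18, -0.5], [0, 0, 0, 0, 0, 0.208, -0.5], [0, 0, 0, 0, 0, 0.213, -0.5], [0, 0, 0, 0, 0, 0.213, -0.2], [0, 0, 0, 0, 0, 0.213, 1], [0, 0, 0, 0, 0, 0.213, 1], [0, 0, 0, 0, 0, 0.213, 1], [0, 0, 0, 0, 0, 0.213, 1], [0, 0, 0, 0, 0, 0.213, 1], [0, 0, 0, 0, 0, 0.213, 1], [0, 0, 0, 0, 0, 0.213, 1], [0, 0, 0, 0, 0, 0.213, 1], [0, 0, 0, 0, 0, 0.213, 1], [0, 0, 0, 0, 0, 0.213, 1], [0, 0, 0, 0, 0, 0.213, 1]], "force": 45}}

```text
clock: 12.47
position: [0.5236, -0.0177, 0.1944]
eef_rot: [-0.0, 0.676, 0.737, -0.0]
ft_force: [-4.3, -0.4, 5.2]
width: 0.022
grasp_force: 45.0
```

```bash
python3 - <<'E'
from h import *
import cv2
s=ctrl.get_state();print(s["position"],s["ft_force"],s["width"],s["grasp_force"])
a=ctrl.get_image("wrist")[120:320,190:450,::-1];b=ctrl.get_image("scene")[130:290,240:400,::-1]
cv2.imwrite("pics/w4.png",np.hstack([cv2.resize(a,(400,400),interpolation=cv2.INTER_CUBIC),cv2.resize(b,(400,400),interpolation=cv2.INTER_CUBIC)]))
E
```

```text
[ 0.52357883 -0.01766695  0.19435678] [-4.31822228 -0.36109972  5.22839286] 0.022020008199469015 45.001203417778015
```

View pics/w4.png

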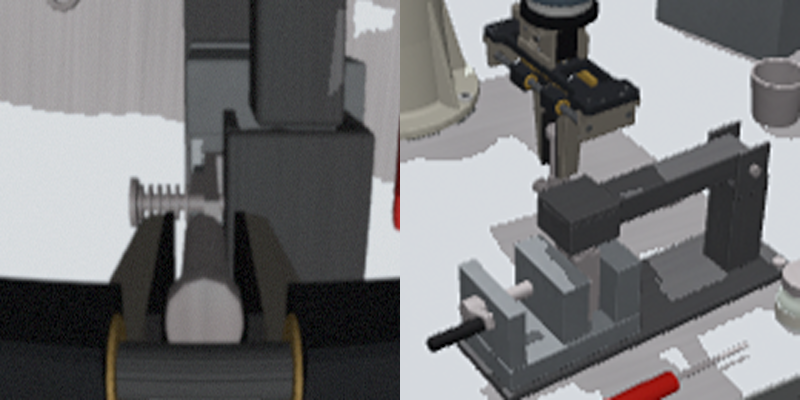

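The picture shows the pads' upper edge pinching the wider head, at left (205,310), and not the stem. I'll open, go 7 mm lower and grip again.

Call:
{"method": "step_arm", "body": {"deltas": [[0, 0, 0, 0, 0, 0, 0.2], [0, 0, 0, 0, 0, 0, 0.2], [0, 0, 0, 0, 0, 0, 0.2], [0, 0, 0, 0, 0, 0, 0.2], [0, 0, 0, 0, 0, 0.007, 0.2], [0, 0, 0, 0, 0, 0.014, 0.2], [0, 0, 0, 0, 0, 0.014, 0.2], [0, 0, 0, 0, 0, 0.014, 1], [0, 0, 0, 0, 0, 0.014, 1], [0, 0, 0, 0, 0, 0.014, 1], [0, 0, 0, 0, 0, 0.014, 1], [0, 0, 0, 0, 0, 0.014, 1], [0, 0, 0, 0, 0, 0.014, 1], [0, 0, 0, 0, 0, 0.014, 1], [0, 0, 0, 0, 0, 0.014, 1]], "force": 40}}

```text
clock: 13.82
position: [0.5236, -0.0176, 0.187]
eef_rot: [-0.0, 0.676, 0.737, -0.0]
ft_force: [-3.0, 0.5, 0.1]
width: 0.0226
grasp_force: 40.0
```

Call:
{"method": "step_arm", "body": {"deltas": [[0, 0, 0, 0, 0, 0, 0.2], [0, 0, 0, 0, 0, 0, 0.2], [0, 0, 0, 0, 0, 0, 0.2], [0, 0, 0, 0, 0, 0, 0.2], [0, 0, 0, 0, 0, -0.03, 0.2], [0, 0, 0, 0, 0, -0.056, 0.2], [0, 0, 0, 0, 0, -0.056, 0.2], [0, 0, 0, 0, 0, -0.056, 1], [0, 0, 0, 0, 0, -0.056, 1], [0, 0, 0, 0, 0, -0.056, 1], [0, 0, 0, 0, 0, -0.056, 1], [0, 0, 0, 0, 0, -0.056, 1], [0, 0, 0, 0, 0, -0.056, 1], [0, 0, 0, 0, 0, -0.056, 1], [0, 0, 0, 0, 0, -0.056, 1]], "force": 38}}

```text
clock: 15.07
position: [0.5235, -0.0176, 0.2147]
eef_rot: [-0.0, 0.676, 0.737, -0.0]
ft_force: [-0.2, -0.2, -4.2]
width: 0.0226
grasp_force: 38.0
```

```bash
python3 - <<'E'
from h import *
import cv2
s=ctrl.get_state();print(s["position"],s["ft_force"],s["width"],s["grasp_force"])
a=ctrl.get_image("wrist")[120:320,190:450,::-1];b=ctrl.get_image("scene")[130:290,240:400,::-1]
cv2.imwrite("pics/w5.png",np.hstack([cv2.resize(a,(400,400),interpolation=cv2.INTER_CUBIC),cv2.resize(b,(400,400),interpolation=cv2.INTER_CUBIC)]))
E
```

```text
[ 0.52352668 -0.01758349  0.21465201] [-0.23786173 -0.17665858 -4.21157008] 0.022561139901630715 37.99924671649933
```

View pics/w5.png

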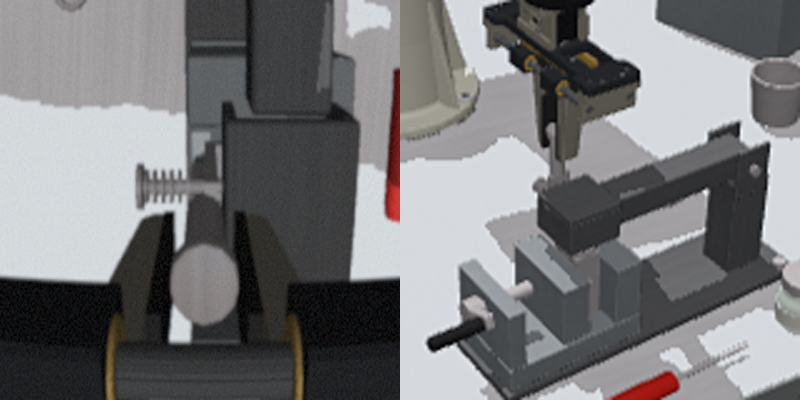

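The head now sits squarely between the pads at left (205,285). I'll draw the latch about 16.5 mm.

Call:
{"method": "step_arm", "body": {"deltas": [[0, 0, 0, 0, -0.003, 0.001, 1], [0, 0, 0, 0, -0.007, 0.001, 1], [0, 0, 0, 0, -0.012, 0.001, 1], [0, 0, 0, 0, -0.017, 0.001, 1], [0, 0, 0, 0, -0.022, 0.001, 1], [0, 0, 0, 0, -0.027, 0.001, 1], [0, 0, 0, 0, -0.031, 0.001, 1], [0, 0, 0, 0, -0.034, 0.001, 1], [0, 0, 0, 0, -0.034, 0.001, 1], [0, 0, 0, 0, -0.034, 0.001, 1]], "force": 39}}

```text
clock: 16.0
position: [0.509, -0.0187, 0.2154]
eef_rot: [0.002, 0.676, 0.737, 0.002]
ft_force: [8.0, 2.1, -4.7]
width: 0.0223
grasp_force: 39.0
```

```bash
python3 - <<'E'
from h import *
s=ctrl.get_state();c,d=np.cos(.088),np.sin(.088);ex=np.array([c,d,0])
print(s["position"],s["ft_force"],s["ft_force"]@ex,s["width"],s["grasp_force"],"moved",(s["position"]-[.52353,-.01758,.21465])@ex)
h=.0845-.0187+.0187
for k in range(1,15):
    t=.443*(1-np.cos(np.pi*k/14))/2
    # TCP relative hinge: y=-.21, z=TCPz-.154
    z0=s["position"][2]-.154
    y=-.21*np.cos(t)+z0*np.sin(t);z=.21*np.sin(t)+z0*np.cos(t)
    print([-1*round(t/np.radians(30),3),round((y+.21)/.5,4),round(-(z-z0)/.5,4)],round(t,3))
# sign check for tilt: tool up vector should lean to stand +y
r=rot(s);print("up after +wx",-(r*R.from_rotvec([.2,0,0])).apply([0,0,1]),"up after +wy",-(r*R.from_rotvec([0,.2,0])).apply([0,0,1]))
print(s["joint_pos"].round(2))
E
```

```text
[ 0.50896565 -0.01868066  0.2154257 ] [ 7.97030501  2.13541684 -4.66628353] 8.127138136819221 0.02229409459276165 38.99853587150574 moved -0.014604721329972642
[np.float64(-0.011), np.float64(0.0007), np.float64(-0.0023)] 0.006
[np.float64(-0.042), np.float64(0.0028), np.float64(-0.0092)] 0.022
[np.float64(-0.092), np.float64(0.0064), np.float64(-0.0201)] 0.048
[np.float64(-0.159), np.float64(0.0117), np.float64(-0.0346)] 0.083
[np.float64(-0.239), np.float64(0.0187), np.float64(-0.0516)] 0.125
[np.float64(-0.329), np.float64(0.0273), np.float64(-0.0702)] 0.172
[np.float64(-0.423), np.float64(0.0373), np.float64(-0.0893)] 0.221
[np.float64(-0.517), np.float64(0.0482), np.float64(-0.1079)] 0.271
[np.float64(-0.607), np.float64(0.0594), np.float64(-0.125)] 0.318
[np.float64(-0.687), np.float64(0.0701), np.float64(-0.1399)] 0.36
[np.float64(-0.754), np.float64(0.0795), np.float64(-0.152)] 0.395
[np.float64(-0.804), np.float64(0.0869), np.float64(-0.1609)] 0.421
[np.float64(-0.835), np.float64(0.0916), np.float64(-0.1664)] 0.437
[np.float64(-0.846), np.float64(0.0932), np.float64(-0.1682)] 0.443
up after +wx [0.19321993 0.01649289 0.98101684] up after +wy [ 0.01254495 -0.19866867  0.97998642]
[-0.04  0.17  1.88  0.    1.09 -0.13]
```

Call:
{"method": "step_arm", "body": {"deltas": [[0, 0, 0, 0, -0.003, 0, 1], [0, 0, 0, 0, -0.006, 0, 1], [0, 0, 0, 0, -0.007, 0, 1], [0, 0, 0, 0, -0.007, 0, 1], [0, 0, 0, 0, -0.007, 0, 1]]}}

```text
clock: 16.42
position: [0.5059, -0.0189, 0.2155]
eef_rot: [0.002, 0.676, 0.737, 0.002]
ft_force: [9.1, 3.0, -5.1]
width: 0.0224
grasp_force: 39.0
```

```bash
cat > l.py <<'E'
from h import *
s=ctrl.get_state();c,d=np.cos(.088),np.sin(.088);ex=np.array([c,d,0])
print(s["clock"],s["position"],s["ft_force"],"Fx",s["ft_force"]@ex,s["width"],s["grasp_force"],"moved",(s["position"]-[.52353,-.01758,.21465])@ex)
E
python3 l.py
```

```text
16.4167 [ 0.50586431 -0.01894316  0.2155297 ] [ 9.08378123  2.98700167 -5.11630896] Fx 9.311148535162499 0.022396331778552086 38.99845361709595 moved -0.017717133726947287
```

Call:
{"method": "step_arm", "body": {"deltas": [[0, -0.011, 0, 0.0007, -0.001, -0.0023, 1], [0, -0.025, 0, 0.0016, -0.001, -0.0055, 1], [0, -0.042, 0, 0.0028, -0.001, -0.0092, 1], [0, -0.065, 0, 0.0045, -0.001, -0.0145, 1], [0, -0.092, 0, 0.0064, -0.001, -0.0201, 1], [0, -0.092, 0, 0.0064, -0.001, -0.0201, 1]]}}

```text
clock: 16.92
position: [0.5054, -0.0155, 0.2261]
eef_rot: [0.02, 0.675, 0.737, -0.014]
ft_force: [9.9, 1.7, -3.9]
width: 0.0224
grasp_force: 39.0
```

```bash
python3 l.py
```

```text
16.9167 [ 0.50539578 -0.01548902  0.2260602 ] [ 9.86684335  1.72573481 -3.91825543] Fx 9.980332310116578 0.022432335026434436 38.998644948005676 moved -0.017880285844974118
```

Call:
{"method": "step_arm", "body": {"deltas": [[0, -0.042, 0, 0.0028, 0, -0.0092, 1], [0, -0.092, 0, 0.0064, 0, -0.0201, 1], [0, -0.159, 0, 0.0117, 0, -0.0346, 1], [0, -0.239, 0, 0.0187, 0, -0.0516, 1], [0, -0.329, 0, 0.0273, 0, -0.0702, 1], [0, -0.423, 0, 0.0373, 0, -0.0893, 1], [0, -0.517, 0, 0.0482, 0, -0.1079, 1], [0, -0.607, 0, 0.0594, 0, -0.125, 1], [0, -0.687, 0, 0.0701, 0, -0.1399, 1], [0, -0.73, 0, 0.076, 0, -0.148, 1], [0, -0.754, 0, 0.0795, 0, -0.152, 1], [0, -0.754, 0, 0.0795, 0, -0.152, 1], [0, -0.754, 0, 0.0795, 0, -0.152, 1], [0, -0.754, 0, 0.0795, 0, -0.152, 1]]}}

```text
clock: 18.08
position: [0.5012, 0.0276, 0.2994]
eef_rot: [0.164, 0.659, 0.72, -0.146]
ft_force: [9.8, 1.1, -4.0]
width: 0.0225
grasp_force: 39.0
```

```bash
python3 l.py; python3 - <<'E'
from h import *
import cv2
a=ctrl.get_image("wrist")[:,:,::-1];b=ctrl.get_image("scene")[110:290,220:400,::-1]
cv2.imwrite("pics/f.png",np.hstack([cv2.resize(a[60:340,160:440],(400,400)),cv2.resize(b,(400,400),interpolation=cv2.INTER_CUBIC)]))
E
```

```text
18.0833 [0.50119214 0.02764002 0.29943353] [ 9.75785013  1.090498   -3.98898519] Fx 9.815932124469859 0.02249279086700631 38.998748660087585 moved -0.01827719150885874
```

View pics/f.png

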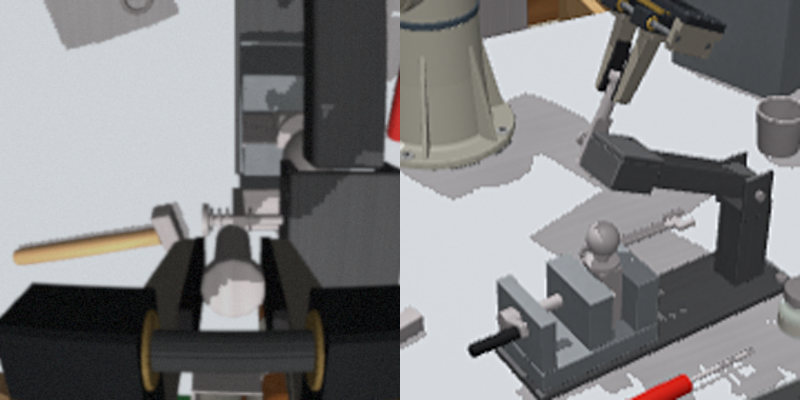

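The tongue is up at about (620,160) in the right half. The ball is bare and the mount stands upright in the jaws at (600,245), with the knob head still in the pads. I'll hold briefly, check it's steady and hand in.

Call:
{"method": "step_arm", "body": {"deltas": [[0, 0, 0, 0, 0, 0, 1], [0, 0, 0, 0, 0, 0, 1], [0, 0, 0, 0, 0, 0, 1], [0, 0, 0, 0, 0, 0, 1], [0, 0, 0, 0, 0, 0, 1], [0, 0, 0, 0, 0, 0, 1]]}}

```text
clock: 18.68
position: [0.5011, 0.0275, 0.2993]
eef_rot: [0.163, 0.659, 0.719, -0.146]
ft_force: [10.4, 1.6, -4.4]
width: 0.023
grasp_force: 39.0
```

```bash
python3 l.py; python3 -c "
from bench import ctrl
print(ctrl.sign_off())"
```

```text
18.6833 [0.5011119  0.02748531 0.29929241] [10.39821167  1.62379828 -4.35302194] Fx 10.500685656735445 0.022964027749638058 38.99878978729248 moved -0.018370718457639552
the job is handed in; nothing more can be done
None
```

The job is handed in at 18.7 s: I cranked the vise firm (about 7.75 rad), drew the latch about 16 mm, and the arm is still holding the tongue with the coupler about 90 mm up, the last picture showing the mount upright and the ball bare; I did not check the bystanders separately.

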